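# Shut the biscuit bin and snap its clamp lever over

## Robot

A 6-joint arm with a two-finger parallel gripper is mounted at the origin on a cart in front of the work surface, level with it; the furniture and walls round the work are solid. World frame = base frame: x ahead of the robot, y to its left, z up, the work surface at z = 0. Lengths are in mm, angles in rad, forces in N, time in s.
With the tool pointing down it reaches from about 275 to 1000 mm from the base axis. Payload 8.4 kg.
Tool frame: the origin (TCP) lies on the mounting face of the last link; the fingertips stand 173 mm ahead of it and the grasp point (between the pads) lies 155 mm ahead of it; z points along the fingers, y is the line along which they close (so a half turn about z gives the same grasp; the last joint's range is limited). The gripper opens to 85 mm and grips with 20 to 120 N. Pads are 22 mm wide; open, the fingers measure 114 mm over their backs; the gripper's body (76 mm by 85 mm) begins 54 mm behind the grasp point. The pads swing forward as they close: fully open they stand 13 mm farther back than shut.
Start: joints at [-1.207, 0.353, 1.633, -0, 1.155, -0.002], TCP at [223.559, -583.653, 404.681] pointing down, gripper open.
Joint ranges: [-2.63, 2.63], [-0.92, 2.1], [0.06, 2.66], [-1.3, 4.44], [0, 2.69], [-3.02, 3.02]. Speed limits (rad/s): [2.22, 2.22, 2.79, 3.14, 3.14, 3.14].

## Interface

Orientations are given as [roll, pitch, yaw] about the fixed x, y, z axes, in that order (R = Rz(yaw) Ry(pitch) Rx(roll)).
In Python, from rig import r gives the robot as it stands.
- The arm moves only by the tool apply_moves, never from a script. Its argument "deltas" is a list of rows, each an object with "claw": the gripper command: -1 is fully open, 1 is shut, values between are in proportion; "delta_pos": the shift along the tool's x, y, z in cm, a list of three; "yaw": the turn about the tool's z in rad. In form: [{"claw": claw, "delta_pos": [tx, ty, tz], "yaw": yaw}, ...]. A call has 1 to 8 rows; each row shifts and turns the commanded pose from where the row before left it, along the tool's axes as they then stand; what a row does not reach is not made up. A row lasts 1/8 s, in which the tool goes at most 62.5 mm and 10.7 degrees, less where a joint would pass 70% of its speed; a pose out of reach is approached as far as the arm can. A call with a gripper value outside its range is refused whole. The fingers move at their own pace and stop on an object; "grip_force" is the grip in N (left out, the last holds). Time passes only in rows, so rows that do not move let the fingers close. It gives the time, the measured TCP pose, the force, the opening and the grip force at its end, in the units of the state.
- r.sense(): the state, without advancing time (a new reading comes with each control period).
- r.grab_frame(name): name is "scene" or "top" or "wrist"; returns a dict with "img" (384x512x3 uint8, blue, green, red), "z_map" (384x512 float32, mm along the optical axis (not along the pixel's ray), 0 where there is no reading), "fx", "fy", "cx", "cy" (pixels), "eye" and "rotation" of the camera in the world; the wrist camera has in their place "T_tool_cam" (4x4, takes a point from camera to tool coordinates, whose origin is the TCP and whose axes are the flange's). Camera axes: x right, y up, looking along -z (the intrinsics and any distortion apply to the point x, -y, -z); pixel columns grow to the right and rows downward; lengths in mm; the calibration is good to about 2 mm. A picture is of the moment at which its call begins: read the wrist's pose just before it.
- r.sign_off(): hands the job in; it is judged then, once.
The state is a dict: "clock": time; "qpos": joint angles; "qvel": joint speeds; "joint_efforts": joint torques, N m; "eef_pos": TCP position; "tcp_rot": TCP orientation; "contact_force": force on the tool from outside, world axes, zero at the start; "wrist_torque": the same for the moment, N m; "opening": opening from 0.0 (shut) to 1.0 (fully open); "grasp_force": force on a finger pad.
Only numpy, scipy, OpenCV 4.12 (cv2) and the standard library are available. Lean on these libraries where they do the work, as an engineer would, in place of code of your own. Each camera call takes 0.05 s, during which the arm holds its last target. There are 200 camera calls.

## Task

The wide storage bin with the biscuits has been left half open. With the fingertips push its wooden lid down onto the seal, then push the steel clip lever that juts from the lid's front edge down past its stiff point, until it snaps over and stays down by itself against the bin's front, clamping the lid airtight. Only push: lift nothing, leave the bin standing where it is, and do not disturb the smaller bin or the other things on the worktop.

Things in the scene. Friction and masses are not known exactly. Their poses are not given: they have to be found in the camera images.
- biscuit_bin: The wide white stoneware bin, 150 deep (x) x 200 wide (y) x 125 high, wooden lid, about 2.8 kg, loose on the worktop. Origin: centre of its underside; x points from front (lever side, -x, roughly towards the robot) to back (hinge side), z up. The lid's hinge axis is parallel to y at x=+77, z=131. A round steel keeper bar, 46 long, is fixed on the front at mid-width, x=-90, z=111.
- biscuit_bin_lid (a joint): Lid angle, rad: 0 = clamped, about 0.005 = lying on the seal unclamped, starts at 0.65 to 0.95 (half open on a stiff hinge; pushed below about 0.5 it sinks shut). Wooden board 206 wide (y), 14 thick, its free edge 163 from the hinge axis; its top face lies 10 mm above the hinge axis when shut (12 on the steel strap, mid-width, 34 wide). A push of 1 to 3 N near the edge moves it.
- biscuit_bin_lid_edge (a point): Middle of the lid's free (front) edge, at the top of the steel strap that carries the lever. Moves with the lid.
- biscuit_bin_lever (a joint): Lever angle relative to the lid, rad: 0 = sprung out; with the lid shut it then juts to the front, 6 deg below level. Grows as it is pushed down; 1.40 = down (end stop), 4 deg from hanging straight down. With the lid shut its hook roller meets the keeper bar at 1.0; it is then stiff (about 5 N at 50 mm from the pivot), passes centre at 1.22, snaps to 1.40 and stays. With the lid up it just springs back to 0.
- biscuit_bin_lever_tip (a point): Outer face of the lever's free end. The lever is a flat steel plate 32 wide (y), 67 long from its pivot axis; its outer (upper) face is 2 mm off the line from the pivot to the end. The pivot axis is parallel to y on the lid's front edge, at mid-width: 171 mm from the lid's hinge axis, and with the lid shut at x=-94, z=137 in the bin's frame. The hook roller is on its inner side.
- small_bin: Bystander: the smaller bin of the same make, 150 deep x 130 wide, already shut and clamped, lever down. Origin: centre of its underside. May stand left or right of the wide bin. Leave alone.
- jar: Bystander: lidless porcelain jar with printed flowers, 114 diameter, 122 high, origin under its centre.
- jar_lid: Bystander: domed porcelain lid lying on the worktop, 119 diameter, 65 high, origin under its centre.
- mobile: Bystander: black flip phone lying shut, 46 x 95 x 19, origin under its centre.
- mug: Bystander: white mug, 80 diameter, 92 high, origin under its centre.
- plate: Bystander: white plate with biscuits, 160 diameter, 22 high, origin under its centre.

How it is judged:
By the outcome, as a careful person would: the job done as asked, in the order asked, and still so for the second after the job is handed in, with the robot touching nothing.
It also fails if it takes over 48 s, if anything falls off the work surface, if the arm or the gripper's body presses on something with over 40 N, if the wrist force passes 120 N, or if a joint passes its speed limit or range.

## Working session

There is one attempt and no reset: what is moved stays moved. The work goes in short steps, Python scripts to look and compute and a tool call to move; the robot and the scene stay as the last step left them, time stands still between calls to the robot, and variables do not carry over. Pictures are saved under pics/ and viewed, at most 10 in all, crops included, and the job is handed in when it is done.

Besides the shell and the picture viewer there is one more tool, called as name(argument=value, ...) on one line, values as JSON. apply_moves: Moves the arm, as the interface text tells. Its arguments: {"type":"object","properties":{"deltas":{"type":"array"},"grip_force":{"type":"number"}},"required":["deltas"]}

```bash
mkdir -p pics; ls
cat > h.py <<'E'
import numpy as np, cv2
from rig import r
def cloud(f):
    z=f["z_map"]; v,u=np.mgrid[0:z.shape[0],0:z.shape[1]]
    p=np.stack([(u-f["cx"])/f["fx"]*z,-(v-f["cy"])/f["fy"]*z,-z],-1)
    return p@np.array(f["rotation"]).T+np.array(f["eye"])
E
python3 - <<'E'
from h import *
print(r.sense())
a=r.grab_frame("scene");b=r.grab_frame("top")
for n,f in(("scene",a),("top",b)):
    cv2.imwrite(f"pics/{n}0.png",f["img"]); np.savez(f"{n}0.npz",img=f["img"],P=cloud(f),z=f["z_map"])
    print({k:v for k,v in f.items() if k not in("img","z_map")}, (f["z_map"]>0).mean())
cv2.imwrite("pics/both.png",cv2.resize(np.vstack([a["img"],b["img"]]),(400,600)))
E
```

```text
pics
{'clock': 0.0, 'qpos': array([-1.20743079e+00,  3.53648624e-01,  1.63416539e+00, -2.57226766e-05,
        1.15520030e+00, -2.38513388e-03]), 'qvel': array([ 3.77199440e-04, -4.18727317e-05,  9.68247932e-04,  9.33791700e-04,
       -1.00005945e-03, -1.67669705e-04]), 'joint_efforts': array([ 4.22282437e-04, -6.05250049e+01, -3.42066979e+01, -7.34922719e-05,
        9.25684551e-03,  4.73123620e-06]), 'eef_pos': array([ 223.44815688, -583.42558422,  403.94783938]), 'tcp_rot': array([-3.14017094e+00,  2.01273579e-05,  3.65761084e-01]), 'contact_force': array([-0.58503381, -0.17921389, -0.08686292]), 'wrist_torque': array([-0.00294088,  0.03921809, -0.01076957]), 'grasp_force': 0.0, 'opening': 1.0040779592730305}Traceback (most recent call last):
  File "<stdin>", line 5, in <module>
  File "h.py", line 6, in cloud
    return p@np.array(f["rotation"]).T+np.array(f["eye"])
           ~~~~~~~~~~~~~~~~~~~~~~~~~~~^~~~~~~~~~~~~~~~~~~
ValueError: operands could not be broadcast together with shapes (384,512) (3,)
```

```bash
sed -i 's/np.array(f\["rotation"\]).T/Rot.from_euler("xyz",f["rotation"]).as_matrix().T/; 1a from scipy.spatial.transform import Rotation as Rot' h.py
python3 - <<'E'
from h import *
a=r.grab_frame("scene");b=r.grab_frame("top")
for n,f in(("scene",a),("top",b)):
    np.savez(f"{n}0.npz",img=f["img"],P=cloud(f),z=f["z_map"])
    print({k:v for k,v in f.items() if k not in("img","z_map")}, (f["z_map"]>0).mean())
cv2.imwrite("pics/scene0.png",a["img"]);cv2.imwrite("pics/top0.png",b["img"])
E
```

```text
{'fx': 439.295743558052, 'fy': 439.295743558052, 'cx': 257.0326031298319, 'cy': 191.38797909982716, 'eye': array([-107.50196984, 1138.28271298,  967.39366153]), 'rotation': array([ 1.01665536, -0.00558982, -2.66533203])} 0.996063232421875
{'fx': 461.3794416859622, 'fy': 461.3794416859622, 'cx': 258.6335794651628, 'cy': 188.52251444916735, 'eye': array([-290.46400791,   61.1057724 , 1515.86027026]), 'rotation': array([ 0.51283673, -0.00322709, -1.70608569])} 0.9959208170572916
```

View pics/scene0.png

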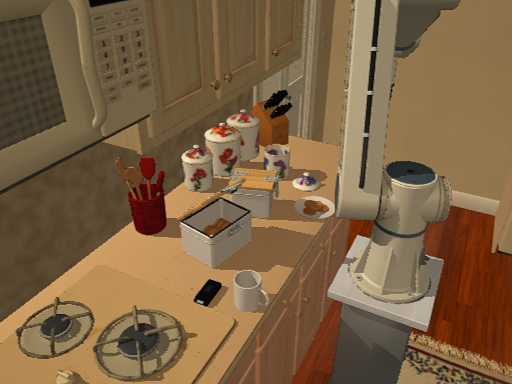

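View pics/top0.png

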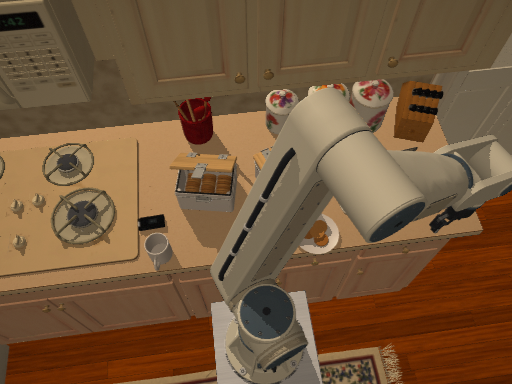

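Scene: the wide bin is at about (215,235) with its lid up, the small bin is behind it at (255,195), and the mug (247,290) and phone (208,292) are to its left. Top: the bin rim is at (207,190), the lid at (203,163) and the lever at (198,172).

Run:
```python
from h import *
d=np.load("top0.npz");P=d["P"]
for u,v in [(180,192),(236,193),(180,206),(233,209),(207,209),(205,198),(175,168),(236,172),(237,157),(176,155),(205,172),(198,172),(197,177),(205,155),(152,222),(157,240),(320,240),(265,155),(120,200)]:
    print((u,v),P[v,u].round())
s=np.load("scene0.npz");Q=s["P"];im=s["img"].astype(int)
for u,v in [(183,232),(213,262),(250,235),(252,212),(220,200),(213,245),(231,245),(190,240),(248,291),(208,292),(255,205)]:
    print("s",(u,v),Q[v,u].round())
# front face of the bin: fit vertical plane from scene and top
R=P.reshape(-1,3)
m=(R[:,2]>25)&(R[:,2]<100)&(R[:,0]>380)&(R[:,0]<560)&(R[:,1]>60)&(R[:,1]<320)
A=R[m];print(m.sum(),A.min(0),A.max(0))
```

```text
(180, 192) [508. 221. 123.]
(236, 193) [543.  28.   7.]
(180, 206) [506. 236.  26.]
(233, 209) [476.  46.  11.]
(207, 209) [485. 140.  17.]
(205, 198) [486. 139. 101.]
(175, 168) [534. 220. 238.]
(236, 172) [601.  19.  62.]
(237, 157) [706.   6.   1.]
(176, 155) [751. 243.  -5.]
(205, 172) [634. 134.  33.]
(198, 172) [490. 145. 268.]
(197, 177) [460. 147. 289.]
(205, 155) [631. 123. 150.]
(152, 222) [458. 339.  20.]
(157, 240) [379. 320.  35.]
(320, 240) [ 312. -243.   15.]
(265, 155) [606. -88. 146.]
(120, 200) [573. 458.   2.]
s (183, 232) [638. 215.  90.]
s (213, 262) [511. 238.  28.]
s (250, 235) [470.  62.  33.]
s (252, 212) [533. -73.  28.]
s (220, 200) [601.  39. 126.]
s (213, 245) [508. 236.  98.]
s (231, 245) [488. 160.  51.]
s (190, 240) [609. 219.  69.]
s (248, 291) [323. 348.  83.]
s (208, 292) [458. 351.  20.]
s (255, 205) [524. -81.  58.]
708 [380.04776592  60.00515961  25.04595414] [559.88339639 319.86508597  99.80382957]
```

Run:
```python
from h import *
a=np.load("scene0.npz")["img"][150:280,150:300];b=np.load("top0.npz")["img"][135:260,125:290]
x=cv2.resize(a,(600,520),interpolation=cv2.INTER_CUBIC);cv2.imwrite("pics/c1.png",x)
cv2.imwrite("pics/c2.png",cv2.resize(b,(792,600),interpolation=cv2.INTER_CUBIC))
```

```text
(no output)
```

View pics/c2.png

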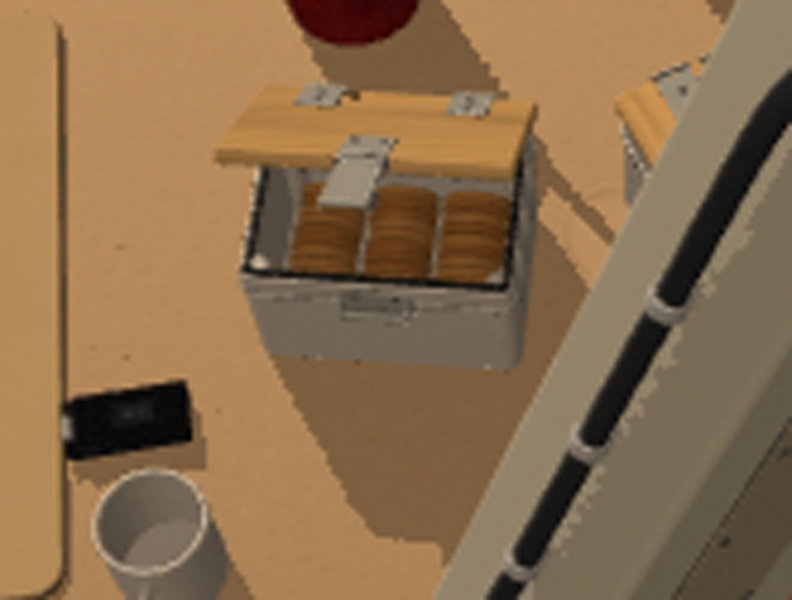

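The crop shows the lid's front edge running (215,155)-(520,172), the lever from (362,155) to (348,205), and the keeper bar at (375,303). The bin is turned by about -0.16 rad. Next I fit its pose.

```bash
cat > fit.py <<'E'
from h import *
from scipy.optimize import least_squares
T=np.load("top0.npz");S=np.load("scene0.npz")
# front face from top view, side faces from scene view
def box(P,n,lo,hi):
    R=P.reshape(-1,3); return R[np.all((R>lo)&(R<hi),1)]
def line(A,ax):  # robust line: coordinate ax as function of the other
    o=1-ax; k=least_squares(lambda p:p[0]+p[1]*(A[:,o]-A[:,o].mean())-A[:,ax],[np.median(A[:,ax]),0],loss="soft_l1",f_scale=2).x
    res=k[0]+k[1]*(A[:,o]-A[:,o].mean())-A[:,ax]
    return k[0],k[1],A[:,o].mean(),np.median(abs(res)),len(A)
F=box(T["P"],0,[465,60,30],[525,225,90]);print("front",line(F,0))
F2=box(S["P"],0,[465,60,30],[525,225,90]);print("frontS",line(F2,0))
L=box(S["P"],0,[530,200,30],[630,250,90]);print("left",line(L,1))
# lid: wood coloured points high up, lever: top points
for n,D in(("T",T),("S",S)):
    R=D["P"];h=cv2.cvtColor(D["img"],cv2.COLOR_BGR2HSV)
    m=(R[...,2]>145)&(R[...,0]>420)&(R[...,0]<690)&(R[...,1]>10)&(R[...,1]<270)&(R[...,2]<330)
    wood=m&(h[...,1]>90); st=m&(h[...,1]<70)
    A=R[wood];print(n,"wood",len(A),A.min(0).round(),A.max(0).round())
    c=A.mean(0);n_=np.linalg.svd(A-c)[2][2];print(c.round(),n_.round(3),np.median(abs((A-c)@n_)))
    B=R[st];print("steel",len(B));print(B[np.argsort(B[:,0])][::max(1,len(B)//12)].round())
E
python3 fit.py
```

```text
front (np.float64(486.3499397810015), np.float64(0.2036229131294823), np.float64(138.40074585990038), np.float64(1.3683330800388944), 335)
frontS (np.float64(487.90259356408876), np.float64(0.21129244150063095), np.float64(146.71948563610147), np.float64(0.9877022486940348), 478)
left (np.float64(226.82498348051976), np.float64(-0.2112807430890387), np.float64(579.3529848403068), np.float64(1.0199972131536867), 300)
T wood 863 [458.  15. 145.] [653. 239. 286.]
[562. 127. 209.] [ 0.619 -0.131  0.774] 1.747016236904866
steel 199
[[456. 138. 293.]
 [465. 163. 283.]
 [472. 132. 277.]
 [484. 151. 273.]
 [493. 156. 272.]
 [501. 129. 259.]
 [513. 135. 253.]
 [521. 154. 251.]
 [534. 125. 237.]
 [545. 132. 227.]
 [614.  57. 157.]
 [624.  63. 150.]
 [642. 165. 148.]]
S wood 295 [457.  39. 146.] [648. 240. 289.]
[551. 182. 221.] [ 0.63  -0.117  0.767] 3.7601177034810647
steel 92
[[458. 153. 288.]
 [462. 163. 288.]
 [464. 166. 282.]
 [469. 145. 284.]
 [476. 135. 255.]
 [478. 155. 279.]
 [479. 153. 264.]
 [482. 148. 256.]
 [485. 162. 263.]
 [498. 157. 264.]
 [508. 140. 256.]
 [514. 130. 252.]
 [519. 152. 252.]
 [626.  70. 148.]]
```

View pics/c1.png

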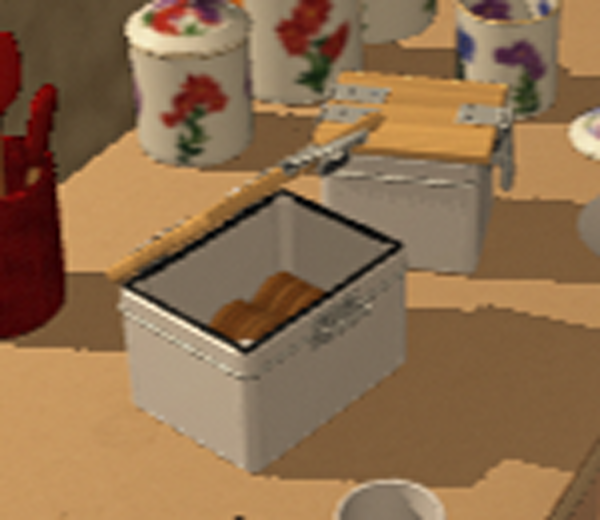

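Crop: the lid edge is up at (280,165), the front face carries the keeper at (345,315), and the small bin is behind at (410,200). The bin pose works out as centre (561,128), yaw -0.205, lid about 0.68. I check overhead clearance and set up helpers while moving up.

```bash
cat > g.py <<'E'
from h import *
C=np.array([560.8,128.5]);Y=-0.205;U=np.array([np.cos(Y),np.sin(Y)]);V=np.array([-U[1],U[0]])
def st():  # fingertip in bin frame
    s=r.sense();p=s["eef_pos"];R=Rot.from_euler("xyz",s["tcp_rot"]).as_matrix();t=p+173*R[:,2]
    d=t[:2]-C;f=s["contact_force"];print("t",round(s["clock"],2),"tip bin",(d@U).round(1),(d@V).round(1),t[2].round(1),"rot",s["tcp_rot"].round(3),"F",(f[:2]@U).round(1),(f[:2]@V).round(1),f[2].round(1),"op",round(s["opening"],2),"q",s["qpos"].round(2))
E
python3 - <<'E'
from h import *
for n in("scene0","top0"):
    R=np.load(n+".npz")["P"].reshape(-1,3)
    for lo in (300,450,600,800):
        m=(R[:,2]>lo)&(R[:,2]<lo+200)&(R[:,1]>-350)&(R[:,1]<400)&(R[:,0]>350)
        print(n,lo,m.sum(),np.percentile(R[m,0],[0,5,20]).round() if m.sum() else "")
E
```

```text
scene0 300 4232 [642. 645. 648.]
scene0 450 7286 [534. 644. 646.]
scene0 600 7174 [534. 539. 646.]
scene0 800 87 [535. 536. 537.]
top0 300 3287 [641. 645. 647.]
top0 450 12714 [533. 643. 646.]
top0 600 16992 [533. 568. 646.]
top0 800 852 [533. 536. 538.]
```

apply_moves(deltas=[{"claw": 1,"delta_pos": [0,0,-2.5],"yaw": 0.143},{"claw": 1,"delta_pos": [0,0,-2.5],"yaw": 0.143},{"claw": 1,"delta_pos": [0,0,-2.5],"yaw": 0.143},{"claw": 1,"delta_pos": [0,0,-2.0],"yaw": 0.142}])

```text
clock: 0.7
eef_pos: [223.6, -583.6, 500.6]
tcp_rot: [3.141, -0.0, -0.21]
contact_force: [-0.4, -0.3, 0.6]
opening: 0.143
grasp_force: 0.0
```

Run:
```python
from h import *
for n in("scene0","top0"):
    R=np.load(n+".npz")["P"].reshape(-1,3)
    m=(R[:,2]>330)&(R[:,1]>-350)&(R[:,1]<500)&(R[:,0]>500)&(R[:,0]<600)
    A=R[m];print(n,np.percentile(A[:,1],[0,1,5]).round(),np.percentile(A[:,2],[0,1,5]).round())
    m=(R[:,2]>250)&(R[:,1]>-350)&(R[:,1]<400)&(R[:,0]>600)&(R[:,0]<660)
    A=R[m];print(np.percentile(A[:,2],[0,1,5]).round(),np.percentile(A[:,1],[0,50,100]).round())
```

```text
scene0 [380. 384. 390.] [573. 578. 602.]
[454. 460. 475.] [-350.   53.  291.]
top0 [377. 379. 380.] [587. 597. 613.]
[453. 462. 480.] [-350.   22.  381.]
```

apply_moves(deltas=[{"claw": 1,"delta_pos": [1.2,-5.9,0],"yaw": 0},{"claw": 1,"delta_pos": [1.2,-5.9,0],"yaw": 0},{"claw": 1,"delta_pos": [1.2,-5.9,0],"yaw": 0},{"claw": 1,"delta_pos": [1.2,-5.9,0],"yaw": 0},{"claw": 1,"delta_pos": [1.2,-5.9,0],"yaw": 0},{"claw": 1,"delta_pos": [1.2,-5.9,0],"yaw": 0},{"claw": 1,"delta_pos": [1.2,-5.9,0],"yaw": 0},{"claw": 1,"delta_pos": [1.2,-5.9,0],"yaw": 0}])

```text
clock: 1.7
eef_pos: [414.0, -139.2, 499.9]
tcp_rot: [3.142, -0.001, -0.205]
contact_force: [0.3, 0.0, 0.3]
opening: -0.003
grasp_force: 0.0
```

apply_moves(deltas=[{"claw": 1,"delta_pos": [1.2,-5.9,0],"yaw": 0},{"claw": 1,"delta_pos": [1.2,-5.9,0],"yaw": 0},{"claw": 1,"delta_pos": [1.2,-5.9,0],"yaw": 0},{"claw": 1,"delta_pos": [1.2,-5.9,0],"yaw": 0},{"claw": 1,"delta_pos": [1.6,-5.6,0],"yaw": 0},{"claw": 1,"delta_pos": [0,0,0],"yaw": 0}])

```text
clock: 2.45
eef_pos: [536.9, 134.9, 499.1]
tcp_rot: [-3.141, 0.0, -0.201]
contact_force: [0.1, -0.5, 0.1]
opening: 0.001
grasp_force: 0.0
```

```bash
python3 -c "
from g import *
st()
f=r.grab_frame('top');cv2.imwrite('pics/t1.png',f['img'])"
```

```text
t 2.45 tip bin -24.7 1.5 326.1 rot [-3.141  0.    -0.201] F 0.2 -0.4 0.1 op 0.0 q [0.24 0.16 1.67 0.   1.31 2.02]
```

apply_moves(deltas=[{"claw": 1,"delta_pos": [0,0,3.5],"yaw": 0},{"claw": 1,"delta_pos": [0,0,3],"yaw": 0},{"claw": 1,"delta_pos": [0,0,1.5],"yaw": 0},{"claw": 1,"delta_pos": [0,0,1],"yaw": 0},{"claw": 1,"delta_pos": [0,0,1],"yaw": 0},{"claw": 1,"delta_pos": [0,0,1],"yaw": 0}])

```text
clock: 3.25
eef_pos: [536.1, 131.7, 389.8]
tcp_rot: [-3.141, -0.001, -0.205]
contact_force: [-0.1, -0.3, 0.7]
opening: -0.002
grasp_force: 0.1
```

```bash
python3 -c "
from g import *
st()"
```

```text
t 3.25 tip bin -24.6 -1.8 216.8 rot [-3.141e+00 -1.000e-03 -2.050e-01] F -0.1 -0.3 0.7 op -0.0 q [ 0.24  0.26  1.81 -0.    1.08  2.01]
```

apply_moves(deltas=[{"claw": 1,"delta_pos": [0,0,1],"yaw": 0},{"claw": 1,"delta_pos": [0,0,1],"yaw": 0},{"claw": 1,"delta_pos": [0,0,1],"yaw": 0},{"claw": 1,"delta_pos": [0,0,1],"yaw": 0},{"claw": 1,"delta_pos": [0,0,1],"yaw": 0},{"claw": 1,"delta_pos": [0,0,1],"yaw": 0},{"claw": 1,"delta_pos": [0,0,0.8],"yaw": 0},{"claw": 1,"delta_pos": [0,0,0.2],"yaw": 0}])

```text
clock: 4.25
eef_pos: [535.7, 131.7, 319.0]
tcp_rot: [3.141, 0.001, -0.205]
contact_force: [-0.2, 0.6, -0.5]
opening: 0.001
grasp_force: 0.0
```

```bash
python3 -c "
from g import *
st()
f=r.grab_frame('scene');cv2.imwrite('pics/s2.png',cv2.resize(f['img'][150:280,150:300],None,fx=4,fy=4,interpolation=2))"
```

```text
t 4.25 tip bin -25.3 -2.1 146.0 rot [ 3.141e+00  1.000e-03 -2.050e-01] F -0.3 0.5 -0.5 op 0.0 q [ 0.24  0.34  1.87 -0.    0.93  2.01]
```

View pics/s2.png

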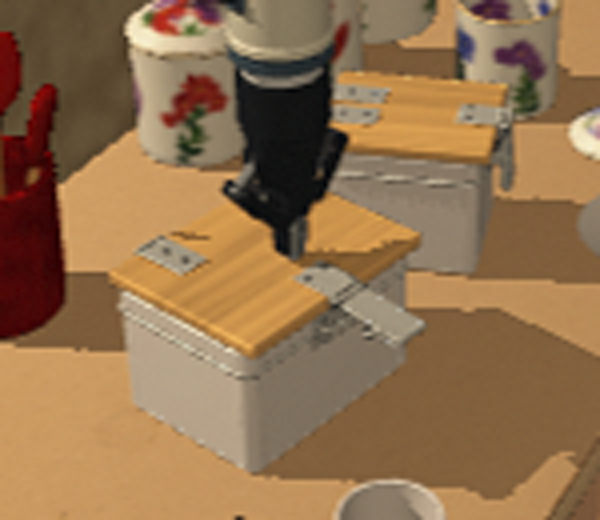

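The lid is down, with the strap at (320,275) and the lever jutting forward to (405,325). I press a little further to seat it.

apply_moves(deltas=[{"claw": 1,"delta_pos": [0,0,0.3],"yaw": 0},{"claw": 1,"delta_pos": [0,0,0.2],"yaw": 0},{"claw": 1,"delta_pos": [0,0,0],"yaw": 0}])

```text
clock: 4.68
eef_pos: [536.0, 131.7, 314.9]
tcp_rot: [-3.141, -0.0, -0.205]
contact_force: [-0.8, 0.5, 0.7]
opening: -0.0
grasp_force: 0.3
```

```bash
python3 -c "
from g import *
st()"
```

```text
t 4.67 tip bin -24.9 -1.9 141.9 rot [-3.141 -0.    -0.205] F -0.9 0.3 0.7 op -0.0 q [0.24 0.35 1.87 0.   0.92 2.01]
```

apply_moves(deltas=[{"claw": 1,"delta_pos": [0,0,0.2],"yaw": 0},{"claw": 1,"delta_pos": [0,0,0.1],"yaw": 0},{"claw": 1,"delta_pos": [0,0,0],"yaw": 0}])

```text
clock: 5.05
eef_pos: [535.9, 131.8, 313.6]
tcp_rot: [-3.141, -0.0, -0.205]
contact_force: [-6.9, -1.2, 20.3]
opening: 0.002
grasp_force: 10.2
```

```bash
python3 -c "
from g import *
st()"
```

```text
t 5.05 tip bin -25.0 -1.8 140.6 rot [-3.141 -0.    -0.205] F -6.6 -2.6 20.3 op 0.0 q [0.24 0.35 1.87 0.   0.92 2.01]
```

Seated, at 20 N. I retreat up and out over the lever, then check where it is.

apply_moves(deltas=[{"claw": 1,"delta_pos": [0,0,-3],"yaw": 0},{"claw": 1,"delta_pos": [0,0,-4],"yaw": 0},{"claw": 1,"delta_pos": [-3.0,-0.2,0],"yaw": 0},{"claw": 1,"delta_pos": [-4.0,0,0],"yaw": 0},{"claw": 1,"delta_pos": [-4.0,0,0],"yaw": 0},{"claw": 1,"delta_pos": [-1.8,0,0],"yaw": 0},{"claw": 1,"delta_pos": [0,0,0],"yaw": 0}])

```text
clock: 5.92
eef_pos: [410.6, 160.0, 382.0]
tcp_rot: [-3.141, -0.001, -0.204]
contact_force: [-0.2, 0.2, 0.5]
opening: -0.001
grasp_force: 0.0
```

Run:
```python
from g import *
st()
f=r.grab_frame('scene');P=cloud(f);np.savez("s3.npz",img=f["img"],P=P)
h=cv2.cvtColor(f["img"],cv2.COLOR_BGR2HSV)
d=P[...,:2]-C;X=d@U;Yb=d@V;Z=P[...,2]
m=(Z>105)&(Z<150)&(X<-95)&(X>-175)&(abs(Yb)<40)
print("lever",m.sum(),np.percentile(X[m],[1,50,99]).round(),np.percentile(Yb[m],[2,50,98]).round(),np.percentile(Z[m],[2,50,98]).round())
A=np.polyfit(X[m],Z[m],1);print(A, "yb mid far", np.median(Yb[m&(X<-130)]))
m=(Z>130)&(Z<160)&(abs(X)<60)&(abs(Yb)<95);print("lid z",np.median(Z[m]),np.polyfit(X[m],Z[m],1))
L=(Z>30)&(Z<90)&(X>-60)&(X<60)&(abs(Yb-100)<15);print("left",np.median(Yb[L]),np.polyfit(X[L],Yb[L],1));
F=(Z>30)&(Z<90)&(abs(Yb)<80)&(abs(X+75)<10);print("front",np.median(X[F]),np.polyfit(Yb[F],X[F],1))
cv2.imwrite('pics/s3.png',cv2.resize(f['img'][150:280,150:300],None,fx=4,fy=4,interpolation=2))
```

```text
t 5.92 tip bin -153.3 0.3 209.0 rot [-3.141e+00 -1.000e-03 -2.040e-01] F -0.3 0.1 0.5 op -0.0 q [ 0.37  0.09  2.03 -0.    1.02  2.14]
lever 178 [-162. -130.  -96.] [-14.   6.  20.] [118. 136. 143.]
[5.54453735e-02 1.42591258e+02] yb mid far 5.910288729868006
lid z 141.8373089743904 [-6.54990522e-03  1.41821233e+02]
left 100.15995479384179 [-7.57118321e-03  1.00184656e+02]
front -75.17924195847363 [ 5.13172001e-03 -7.52183737e+01]
```

View pics/s3.png

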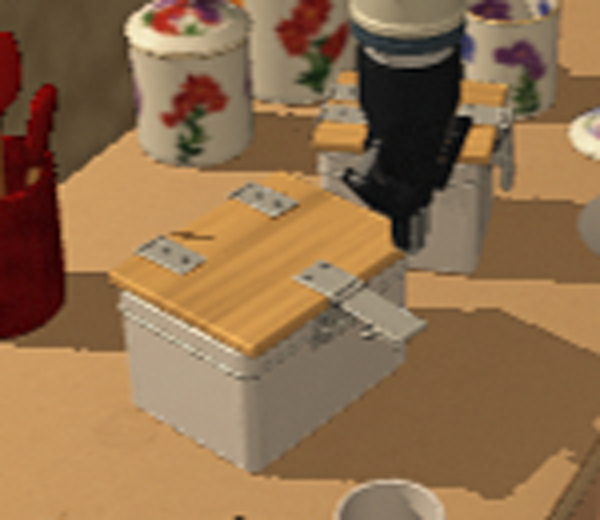

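The lid is flat (z 141.8), the bin hasn't moved, and the lever reaches x=-162, centred at y≈+3. Now I push the lever along its arc.

apply_moves(deltas=[{"claw": 1,"delta_pos": [0,-0.2,3.5],"yaw": 0},{"claw": 1,"delta_pos": [0,0,2.6],"yaw": 0},{"claw": 1,"delta_pos": [0,0,1.4],"yaw": 0},{"claw": 1,"delta_pos": [0.2,0,1.1],"yaw": 0},{"claw": 1,"delta_pos": [0.5,0,1.1],"yaw": 0},{"claw": 1,"delta_pos": [0.8,0,1.0],"yaw": 0},{"claw": 1,"delta_pos": [0.7,0,0.5],"yaw": 0}])

```text
clock: 6.85
eef_pos: [433.5, 157.1, 269.2]
tcp_rot: [3.142, 0.0, -0.205]
contact_force: [-1.0, -0.2, 0.4]
opening: -0.001
grasp_force: 0.5
```

```bash
python3 -c "
from g import *
st()"
```

```text
t 6.85 tip bin -130.5 2.1 96.2 rot [ 3.142  0.    -0.205] F -0.9 -0.4 0.4 op -0.0 q [0.34 0.29 2.09 0.   0.76 2.12]
```

apply_moves(deltas=[{"claw": 1,"delta_pos": [0.4,0,0.2],"yaw": 0},{"claw": 1,"delta_pos": [0.4,0,0.2],"yaw": 0},{"claw": 1,"delta_pos": [0.2,0,0.1],"yaw": 0}])

```text
clock: 7.22
eef_pos: [441.6, 155.2, 264.2]
tcp_rot: [3.141, 0.004, -0.206]
contact_force: [-9.3, 4.6, 1.0]
opening: 0.001
grasp_force: 4.5
```

```bash
python3 -c "
from g import *
st()"
```

```text
t 7.22 tip bin -122.8 1.8 91.2 rot [ 3.141  0.004 -0.206] F -10.0 2.6 1.0 op 0.0 q [0.33 0.31 2.08 0.   0.75 2.11]
```

apply_moves(deltas=[{"claw": 1,"delta_pos": [0.3,0,0.1],"yaw": 0},{"claw": 1,"delta_pos": [0.2,0,0.1],"yaw": 0},{"claw": 1,"delta_pos": [0,0,0],"yaw": 0}])

```text
clock: 7.6
eef_pos: [446.0, 154.2, 261.9]
tcp_rot: [3.14, 0.005, -0.206]
contact_force: [-7.3, 5.0, -3.4]
opening: 0.002
grasp_force: 3.6
```

```bash
python3 -c "
from g import *
st()"
```

```text
t 7.6 tip bin -118.5 1.5 88.9 rot [ 3.14   0.005 -0.206] F -8.2 3.4 -3.4 op 0.0 q [0.33 0.32 2.07 0.   0.75 2.1 ]
```

apply_moves(deltas=[{"claw": 1,"delta_pos": [0.2,0,0],"yaw": 0},{"claw": 1,"delta_pos": [0.2,0,0],"yaw": 0},{"claw": 1,"delta_pos": [0,0,0],"yaw": 0}])

```text
clock: 7.98
eef_pos: [449.9, 153.1, 261.8]
tcp_rot: [3.14, 0.005, -0.205]
contact_force: [-6.1, 1.2, -3.2]
opening: 0.003
grasp_force: 2.6
```

Run:
```python
from g import *
st()
f=r.grab_frame('scene');P=cloud(f)
d=P[...,:2]-C;X=d@U;Yb=d@V;Z=P[...,2]
L=(Z>30)&(Z<90)&(X>-60)&(X<60)&(abs(Yb-100)<15);print("left",np.median(Yb[L]),np.polyfit(X[L],Yb[L],1));
F=(Z>30)&(Z<90)&(Yb<80)&(Yb>30)&(abs(X+75)<10);print("front",np.median(X[F]))
cv2.imwrite('pics/s4.png',cv2.resize(f['img'][150:280,150:300],None,fx=4,fy=4,interpolation=2))
```

```text
t 7.97 tip bin -114.4 1.2 88.8 rot [ 3.14   0.005 -0.205] F -6.2 -0.0 -3.2 op 0.0 q [0.32 0.33 2.07 0.   0.76 2.1 ]
left 100.1680364406965 [4.79905897e-04 1.00182107e+02]
front -75.1442686444735
```

View pics/s4.png

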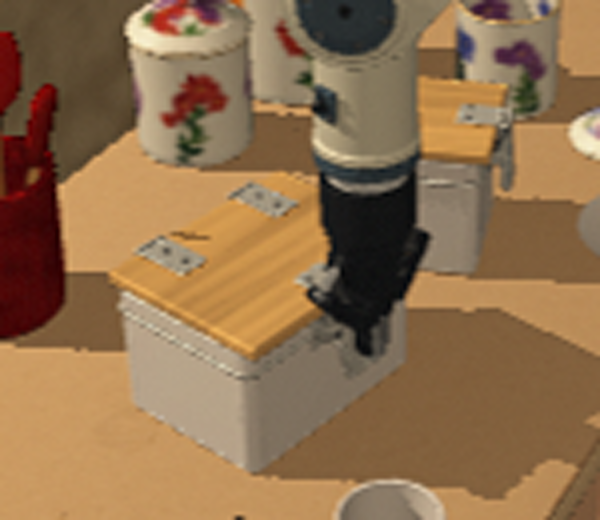

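The bin hasn't moved and the lever is nearly down at (360,350). I continue.

apply_moves(deltas=[{"claw": 1,"delta_pos": [0.2,0,0],"yaw": 0},{"claw": 1,"delta_pos": [0.2,0,0],"yaw": 0},{"claw": 1,"delta_pos": [0,0,0],"yaw": 0}])

```text
clock: 8.4
eef_pos: [455.1, 152.4, 262.7]
tcp_rot: [3.141, 0.001, -0.205]
contact_force: [-5.2, -0.5, -0.5]
opening: 0.0
grasp_force: 2.6
```

```bash
python3 -c "
from g import *
st()"
```

```text
t 8.4 tip bin -108.6 1.8 89.7 rot [ 3.141e+00  1.000e-03 -2.050e-01] F -5.0 -1.5 -0.5 op 0.0 q [0.32 0.33 2.06 0.   0.76 2.1 ]
```

apply_moves(deltas=[{"claw": 1,"delta_pos": [-1,0,0],"yaw": 0},{"claw": 1,"delta_pos": [-3,0,0],"yaw": 0},{"claw": 1,"delta_pos": [-5,0,0],"yaw": 0},{"claw": 1,"delta_pos": [-4,0,-4],"yaw": 0},{"claw": 1,"delta_pos": [0,0,-5],"yaw": 0},{"claw": 1,"delta_pos": [0,0,-5],"yaw": 0},{"claw": 1,"delta_pos": [0,0,0],"yaw": 0}])

```text
clock: 9.28
eef_pos: [329.1, 179.8, 406.6]
tcp_rot: [-3.136, -0.007, -0.205]
contact_force: [0.8, 0.5, -0.6]
opening: -0.002
grasp_force: 0.0
```

Run:
```python
from g import *
st()
f=r.grab_frame('scene');P=cloud(f)
d=P[...,:2]-C;X=d@U;Yb=d@V;Z=P[...,2]
L=(Z>30)&(Z<90)&(X>-60)&(X<60)&(abs(Yb-100)<15);print("left",np.median(Yb[L]),np.polyfit(X[L],Yb[L],1));
F=(Z>30)&(Z<90)&(Yb<80)&(Yb>30)&(abs(X+75)<10);print("front",np.median(X[F]))
m=(Z>60)&(Z<150)&(X<-84)&(X>-175)&(abs(Yb)<30);print("lever",m.sum(),np.c_[X[m],Yb[m],Z[m]][::8].round())
m=(Z>130)&(Z<160)&(abs(X)<60)&(abs(Yb)<95);print("lid z",np.polyfit(X[m],Z[m],1))
cv2.imwrite('pics/s5.png',cv2.resize(f['img'][150:280,150:300],None,fx=4,fy=4,interpolation=2))
```

```text
t 9.28 tip bin -236.0 4.1 233.6 rot [-3.136 -0.007 -0.205] F 0.7 0.6 -0.6 op -0.0 q [ 0.5  -0.06  2.12 -0.    1.07  2.27]
left 100.23777002558236 [-2.44139692e-03  1.00108281e+02]
front -74.906207323539
lever 211 [[ -87.  -20.  145.]
 [ -89.  -13.  142.]
 [ -96.  -10.  142.]
 [ -94.   -7.  140.]
 [ -92.    1.  139.]
 [ -93.   11.  141.]
 [ -84.   20.  138.]
 [ -94.  -11.  125.]
 [ -96.   10.  135.]
 [ -86.   23.  133.]
 [ -93.  -22.  111.]
 [ -95.  -16.  111.]
 [ -96.  -14.  108.]
 [-100.   -9.  109.]
 [-101.   -3.  109.]
 [ -97.    7.  109.]
 [ -94.   23.  113.]
 [ -99.  -10.   96.]
 [-100.    5.  101.]
 [ -98.   18.  104.]
 [ -96.   21.  100.]
 [-100.  -14.   82.]
 [-101.   -7.   82.]
 [-100.   -3.   80.]
 [-104.    6.   83.]
 [-101.    2.   75.]
 [-102.   18.   77.]]
lid z [1.24894280e-03 1.41455385e+02]
```

View pics/s5.png

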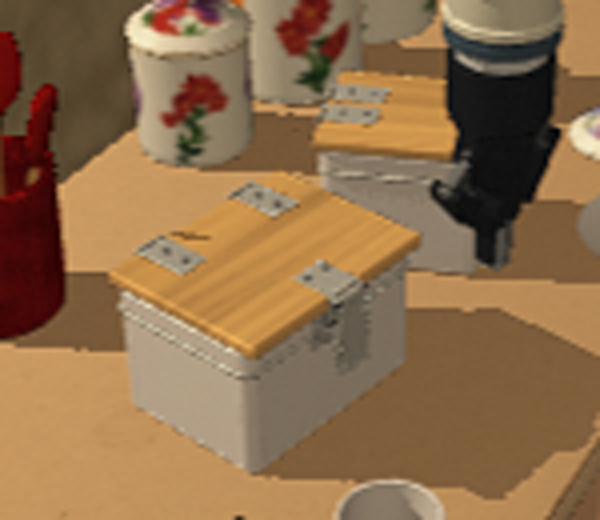

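The lever hangs flat against the bin's front at (350,330), with its tip at x≈-102. The lid is flat, the bin hasn't moved, and the robot is clear.

```bash
python3 -c "
from rig import r
print(r.sign_off())"
```

```text
the job is handed in; nothing more can be done
None
```

The biscuit bin's lid is pushed shut and the clip lever has snapped down and stays there by itself; the bin did not move, I saw no contact with anything else, and I handed the job in at about 9 s.

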